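# Ready the jack and hold the offset lever level over its fixture

## Robot

A 7-joint arm with a two-finger parallel gripper is mounted at the origin on the work surface. World frame = base frame: x ahead of the robot, y to its left, z up, the work surface at z = 0. Lengths are in m, angles in rad, forces in N, time in s.
With the tool pointing down it reaches from about 0.4 to 0.85 m from the base axis. Payload 4.5 kg.
Tool frame: the origin (TCP) lies at the very end of the fingers, on their centre line; the grasp point (between the pads) lies 19 mm behind it (ctrl.hold_point_z is the distance from the TCP to the grasp point, in m); z points along the fingers, y is the direction in which the jaws open and shut (so a half turn about z gives the same grasp; the last joint's range is limited). The gripper opens to 88 mm and grips with 3 to 60 N. Pads are 18 mm wide; open, the fingers measure 123 mm over their backs; the gripper's body (75 mm by 187 mm) begins 45 mm behind the grasp point.
Start: joints at [-1.075, 0.689, -0.195, 1.565, 0.157, 0.902, -0.215], TCP at [0.278, 0.56, 0.239] pointing down, gripper open.
Joint ranges: [-3.01, 3.01], [-0.46, 2.08], [-1.47, 1.51], [0.13, 2.56], [-1, 4.14], [0.04, 2.09], [-2.66, 2.66]. Speed limits (rad/s): [2.57, 2.57, 3.14, 3.14, 3.14, 3.14, 3.14].

## Interface

Orientations are given as a rotation vector (axis times angle).
In Python, from cell import ctrl gives the robot as it stands. The module is installed in compiled form; this text tells all that it offers.
- The arm moves only by the tool jog_arm, never from a script. Its argument "commands" is a list of rows, each a list of 4 numbers: the shift along the tool's x, y, z in m, then the turn about the tool's z in degrees. A call has exactly 5 rows; each row is the pose to reach, as a shift and turn from the pose measured when the call began, along the tool's axes at that moment; what a row does not reach only later rows make up. A row lasts 1/10 s, in which the tool goes at most 50 mm and 8.59 degrees, less where a joint would pass 70% of its speed; a pose out of reach is approached as far as the arm can. A call with a gripper value outside its range is refused whole. "fingers" is the closure, from 0 (fully open) to 1 (shut), set as the call begins (left out, the last holds). The fingers move at their own pace and stop on an object; the grip force is fixed at half the most. Time passes only in rows, so rows that repeat a pose let the fingers close, or fill a call up. It gives the time, the measured TCP pose, the force and the opening at its end, in the units of the state.
- ctrl.get_obs(): the state, without advancing time (a new reading comes with each control period).
- ctrl.get_image(name): name is "side" or "top" or "wrist"; returns the picture (400x640x3 uint8, blue, green, red); there is no depth.
- ctrl.get_calibration(name): a dict with "fx", "fy", "cx", "cy" (pixels), "view" (4x4, takes a point from world to camera coordinates). Camera axes: x right, y up, looking along -z (the intrinsics and any distortion apply to the point x, -y, -z); pixel columns grow to the right and rows downward; lengths in m; the calibration is good to about 2 mm. A picture is of the moment at which its call begins: read the wrist's pose just before it. get_calibration takes no time and is no camera call; for the wrist camera it gives the pose at the moment of the call.
- ctrl.hand_in(): hands the job in, once; it reports no verdict.
The state is a dict: "time": time; "joint_pos": joint angles; "dq": joint speeds; "joint_efforts": joint torques, N m; "tcp_pos": TCP position; "ee_rot": TCP orientation; "force": force on the tool from outside, world axes, zero at the start; "ft_torque": the same for the moment, N m; "grip_width": finger opening in m.
Only numpy, scipy, OpenCV 4.12 (cv2) and the standard library are available. Lean on these libraries where they do the work, as an engineer would, in place of code of your own. Each camera call takes 0.05 s, during which the arm holds its last target. There are 200 camera calls.

## Task

Stand the little brass support jack upright on the blue fixture plate, midway between the round nest and the fork, and let go of it. Then lift the orange lever by its balance point and finish while still holding it in the air over the fixture: level, its metal hub centred above the nest and its tip above the fork, with about 5 cm of air between lever and fixture. Do not put the lever down, and leave the bottles, the red tray and the screwdriver where they are.

Things in the scene. Friction and masses are not known exactly. Their poses are not given: they have to be found in the camera images.
- fixture: Fixture bolted to the table: blue plate 250 x 90 x 12 mm. Origin under the plate's centre, on the table; x runs along the plate from the nest to the fork, z up. The round aluminium nest stands 85 mm to -x, the dark steel fork 85 mm to +x; between them (x from -51 to +70 mm) the plate is bare.
- nest (a point): Centre of the nest's mouth, level with its rim, 50 mm above the table. The nest is 68 mm across, its pocket 52 mm wide and 10 mm deep.
- fork (a point): Middle of the fork, level with its prongs' tops, 50 mm above the table. The fork is a block 30 mm along the plate and 60 mm across, with a slot 40 mm wide and 10 mm deep in its top, running along the plate.
- fixture_mid (a point): Point on the plate's upper face (12 mm above the table) midway between nest and fork: where the jack's foot centre belongs. Not marked on the plate.
- jack: Brass support jack, a stepped round post 40 mm high: foot 34 mm across and 6 mm high, above it a body 26 mm across up to the top. About 0.15 kg. It starts upright on the table. Origin at the centre of the foot's underside, z up its axis.
- lever: Offset lever, 0.2 to 0.35 kg, flat on the table: heavy metal hub (44 mm across, 34 high) at the -x end, orange arm 24 mm wide, its top 34 and its underside 12 mm above the lever's underside, round orange tip (30 mm across, 34 high) at the +x end. Hub and tip axes 170 mm apart; origin midway, at the underside; x from hub to tip. It balances on the arm, 50 mm from the hub's axis.
- lever_hub (a point): Point on the hub's axis at its underside.
- lever_tip (a point): Point on the tip boss's axis at its underside.
- lever_balance (a point): The lever's balance point, in the arm's centre 23 mm above the lever's underside, 50 mm from the hub's axis towards the tip. Not marked on the arm.
- resin_bottle: Bystander: black resin bottle with a paper label, 68 mm across, 150 mm high, standing. Origin at the centre of its underside.
- wash_bottle: Bystander: white bottle, 60 mm across, 160 mm high, standing. Origin at the centre of its underside.
- red_tray: Bystander: open red tray 80 x 120 mm, 35 mm high. Origin at the centre of its underside.
- driver: Bystander: screwdriver 160 mm long lying on the table. Origin on its underside; x from handle to tip.
There are look-alikes about, which are no part of the job. Of the things that look like the lever, take the one that is nearest to the robot's base at the start.

How it is judged:
By the outcome, as a careful person would: the job done as asked, in the order asked, and still so for the second after the job is handed in, while the arm keeps its last pose, push and grip.
It also fails if it takes over 61 s, if anything falls off the work surface, if the arm or the gripper's body presses on something with over 40 N, if the wrist force passes 120 N, or if a joint passes its speed limit or range.

## Working session

There is one attempt and no reset: what is moved stays moved. The work goes in short steps, Python scripts to look and compute and a tool call to move; the robot and the scene stay as the last step left them, time stands still between calls to the robot, and variables do not carry over. Pictures are saved under pics/ and viewed, about 8 in all and at most 12, crops included, and the job is handed in when it is done.

Besides the shell and the picture viewer there is one more tool, called after ">>>" by a JSON object that holds its "api" and its "payload". jog_arm: Moves the arm, as the interface text tells. Its arguments: {"type":"object","properties":{"commands":{"type":"array"},"fingers":{"type":"number"}},"required":["commands"]}

```bash
mkdir -p pics
cat > h.py <<'E'
import numpy as np, cv2
from cell import ctrl
from scipy.spatial.transform import Rotation as R
def ray(c,u,v):
    V=np.array(c['view']); p=cv2.undistortPoints(np.array([[[u,v]]],float),np.array([[c['fx'],0,c['cx']],[0,c['fy'],c['cy']],[0,0,1]]),np.array(c.get('dist',np.zeros(5)),float))[0,0]
    d=V[:3,:3].T@np.array([p[0],-p[1],-1]); o=-V[:3,:3].T@V[:3,3]
    return o,d
def onz(c,u,v,z):
    o,d=ray(c,u,v); return o+d*(z-o[2])/d[2]
def proj(c,P):
    V=np.array(c['view']); p=V[:3,:3]@np.array(P)+V[:3,3]
    return c['fx']*p[0]/-p[2]+c['cx'], c['fy']*-p[1]/-p[2]+c['cy']
E
python3 - <<'E'
from h import *
np.set_printoptions(precision=4,suppress=True)
for n in ("top","side"):
    cv2.imwrite(f"pics/{n}0.png",ctrl.get_image(n)); c=ctrl.get_calibration(n); print(n,c, "pos",ray(c,320,200)[0])
o=ctrl.get_obs(); print(o['time'],o['tcp_pos'],o['ee_rot'],o['grip_width'],o['force'],ctrl.hold_point_z); print(R.from_rotvec(o['ee_rot']).as_matrix())
E
```

```text
top {'fx': 414.8471065648334, 'fy': 414.8471065648334, 'cx': 318.3588716494021, 'cy': 195.86768592793112, 'view': array([[ 0.0241, -0.9997,  0.0028, -0.0477],
       [ 0.9812,  0.0242,  0.1916, -0.6287],
       [-0.1916, -0.0019,  0.9815, -1.1595],
       [ 0.    ,  0.    ,  0.    ,  1.    ]])} pos [ 0.3958 -0.0347  1.2585]
side {'fx': 490.62885215865253, 'fy': 490.62885215865253, 'cx': 325.6119798407993, 'cy': 206.16961442034432, 'view': array([[ 0.7568, -0.6536,  0.0101, -0.494 ],
       [ 0.3723,  0.4436,  0.8152, -0.2609],
       [-0.5373, -0.6132,  0.5791, -1.5029],
       [ 0.    ,  0.    ,  0.    ,  1.    ]])} pos [-0.3365 -1.1288  1.0879]
0.1 [0.2783 0.559  0.238 ] [-0.7188 -3.058   0.0026] 0.08819269765395868 [ 0.3571 -0.4249 -0.3481] 0.0187
[[-0.8953  0.4455 -0.0006]
 [ 0.4455  0.8953 -0.0016]
 [-0.0001 -0.0017 -1.    ]]
```

View pics/top0.png

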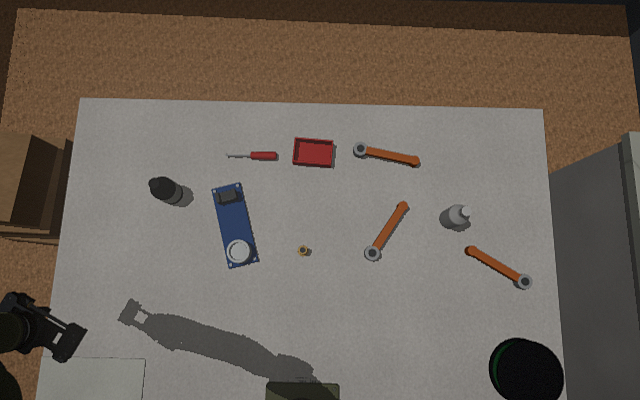

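View pics/side0.png

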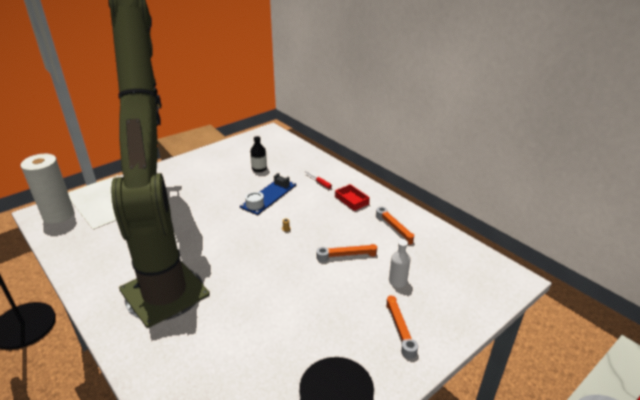

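The top view shows:
- Plate from (238,252) at the nest to (229,196) at the fork.
- Jack at (303,250).
- Three orange levers, with hubs at (372,253), (525,282) and (360,149).
- Tray at (314,153), screwdriver at (255,155), and bottles at (160,188) and (457,215).

The side view agrees. Next I'll measure these by mask.

Run:
```python
from h import *
np.set_printoptions(precision=4,suppress=True)
im=cv2.imread("pics/top0.png"); c=ctrl.get_calibration("top"); hsv=cv2.cvtColor(im,cv2.COLOR_BGR2HSV)
def blobs(m,a):
    n,l,s,ce=cv2.connectedComponentsWithStats(m.astype(np.uint8)); return [(s[i,4],ce[i],l==i) for i in range(1,n) if s[i,4]>a]
H,S,V=cv2.split(hsv)
for a,ce,m in blobs((H>5)&(H<14)&(S>180)&(V>120),80):
    p=np.argwhere(m)[:,::-1].astype(np.float32); r=cv2.minAreaRect(p); d=onz(c,*ce,.03)
    print("orange",a,ce,r,d,np.hypot(*d[:2]))
for u,v in [(372,253),(525,282),(360,149)]: print("hub",onz(c,u,v,.034))
for u,v in [(404,206),(470,250),(417,161)]: print("tip",onz(c,u,v,.034))
m=(H>100)&(H<130)&(S>100)&(V>40)
b=max(blobs(m,200),key=lambda t:t[0]); p=np.argwhere(b[2])[:,::-1].astype(np.float32); r=cv2.minAreaRect(p); bx=cv2.boxPoints(r); W=np.array([onz(c,*q,.012) for q in bx]); print("plate",r,W,W.mean(0))
for a,ce,m in blobs((H>12)&(H<30)&(S>90)&(V>60),20):
    if ce[1]>200 and ce[1]<280: print("brass",a,ce,onz(c,*ce,.03))
for n,(u,v,z) in dict(nest=(238,252,.05),fork=(230,196,.05),resin=(155,183,.15),wash=(464,212,.16)).items(): print(n,onz(c,u,v,z))
```

```text
orange 218 [398.422  155.9174] ((392.45086669921875, 154.57359313964844), (53.13851547241211, 7.043702125549316), 13.172553062438965) [ 0.7669 -0.2756  0.03  ] 0.8149239511560644
orange 272 [392.3934 221.1618] ((390.3439025878906, 224.66928100585938), (8.589269638061523, 52.915672302246094), 32.380672454833984) [ 0.5642 -0.255   0.03  ] 0.61916055953946
orange 374 [493.0455 262.4332] ((493.67694091796875, 262.3153991699219), (58.048248291015625, 8.062257766723633), 29.744882583618164) [ 0.4496 -0.5486  0.03  ] 0.7093418425924441
hub [ 0.4682 -0.1935  0.034 ]
hub [ 0.3957 -0.6363  0.034 ]
hub [ 0.7849 -0.1568  0.034 ]
tip [ 0.6103 -0.2895  0.034 ]
tip [ 0.484  -0.4813  0.034 ]
tip [ 0.751  -0.3314  0.034 ]
plate ((232.6980438232422, 217.69107055664062), (66.36814880371094, 29.703868865966797), 77.6609115600586) [[0.6543 0.2975 0.012 ]
 [0.6764 0.2097 0.012 ]
 [0.479  0.1554 0.012 ]
 [0.4581 0.2407 0.012 ]] [0.5669 0.2258 0.012 ]
brass 255 [ 21.7961 229.6235] [0.5121 0.844  0.03  ]
brass 3259 [ 27.5971 267.668 ] [0.4017 0.8093 0.03  ]
brass 59 [302.3559 250.8475] [0.4698 0.0108 0.03  ]
nest [0.4608 0.1959 0.05  ]
fork [0.6249 0.2296 0.05  ]
resin [0.6371 0.4151 0.15  ]
wash [ 0.5758 -0.4239  0.16  ]
```

```bash
cat >> h.py <<'E'
def go(P,ydeg):
    "tool-frame shift (mm) and turn (deg) to TCP P with tool y at world angle ydeg"
    o=ctrl.get_obs(); M=R.from_rotvec(o['ee_rot']).as_matrix()
    s=M.T@(np.array(P)-o['tcp_pos']); y=np.degrees(np.arctan2(M[1,1],M[0,1]))
    t=-(ydeg-y); t=(t+90)%180-90
    print("t",o['time'],"tcp",o['tcp_pos'],"y",y,"-> shift mm",s*1000,"turn",t)
E
python3 - <<'E'
from h import *
np.set_printoptions(precision=4,suppress=True)
c=ctrl.get_calibration("wrist"); print(c,ray(c,0,0)[0]); go([.47,.12,.30],103)
E
```

```text
{'fx': 337.46281975852537, 'fy': 337.46281975852537, 'cx': 316.73173717097956, 'cy': 204.00978225875946, 'view': array([[ 0.4451,  0.8955, -0.0015, -0.6246],
       [-0.8635,  0.4288, -0.2655,  0.0362],
       [-0.2371,  0.1195,  0.9641, -0.389 ],
       [ 0.    ,  0.    ,  0.    ,  1.    ]])} [0.2169 0.5903 0.3837]
t 0.1 tcp [0.2783 0.559  0.238 ] y 63.54480430355218 -> shift mm [-367.2201 -307.72    -61.4501] turn -39.45519569644782
```

>>> {"api": "jog_arm", "payload": {"commands": [[-0.038,-0.031,-0.006,-8],[-0.076,-0.062,-0.015,-16],[-0.114,-0.095,-0.03,-24],[-0.152,-0.127,-0.045,-32],[-0.19,-0.158,-0.06,-39.5]]}}

```text
time: 0.6
tcp_pos: [0.3761, 0.3358, 0.2967]
ee_rot: [0.366, -3.119, 0.004]
force: [0.5, -0.4, 0.1]
grip_width: 0.0884
```

```bash
python3 -c "
from h import *
go([.48,.12,.30],103)"
```

```text
t 0.6 tcp [0.37609011 0.33578279 0.29672104] y 103.3875686557851 -> shift mm [ -51.12013843 -233.98511028   -2.81569824] turn 0.3875686557851026
```

>>> {"api": "jog_arm", "payload": {"commands": [[-0.01,-0.047,0,0],[-0.02,-0.094,0,0],[-0.03,-0.14,-0.002,0],[-0.04,-0.187,-0.003,0],[-0.051,-0.234,-0.003,0]]}}

```text
time: 1.1
tcp_pos: [0.4802, 0.118, 0.3002]
ee_rot: [0.366, -3.119, 0.004]
force: [2.0, 0.5, 0.3]
grip_width: 0.0882
```

Run:
```python
from h import *
np.set_printoptions(precision=4,suppress=True)
import pickle
ctrl.get_image("wrist")
c=ctrl.get_calibration("wrist"); im=ctrl.get_image("wrist"); cv2.imwrite("pics/w1.png",im); pickle.dump(c,open("w1.pkl","wb")); go([.48,.12,.3],103)
```

```text
t 1.2 tcp [0.4825 0.1116 0.2994] y 102.62391201394443 -> shift mm [ 0.5813  8.7088 -0.6605] turn -0.37608798605556615
```

View pics/w1.png

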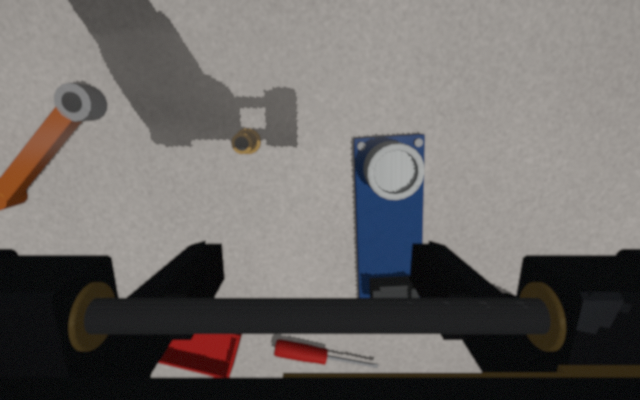

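The wrist view shows the nest rim at about (394,170), the jack top at about (244,142), the plate edges at u≈355 and 424, and the lever hub at (72,102). The fork is mostly behind the gripper. I'll enlarge the crops around the nest and jack.

Run:
```python
from h import *
np.set_printoptions(precision=4,suppress=True)
import pickle
c=pickle.load(open("w1.pkl","rb")); im=cv2.imread("pics/w1.png"); H,S,V=cv2.split(cv2.cvtColor(im,cv2.COLOR_BGR2HSV))
a=cv2.resize(im[115:215,340:440],(400,400),interpolation=cv2.INTER_CUBIC); b=cv2.resize(im[120:165,220:270],(400,360),interpolation=cv2.INTER_CUBIC)
cv2.imwrite("pics/c1.png",np.hstack([a,cv2.copyMakeBorder(b,0,40,0,0,0)]))
blue=(H>100)&(H<130)&(S>100)&(V>40)
L=[];Rr=[]
for v in range(150,240,4):
    u=np.flatnonzero(blue[v,340:440])+340
    if v<205 and v<200: pass
    L.append(onz(c,u.min()-.5,v,.012)[:2]); Rr.append(onz(c,u.max()+.5,v,.012)[:2])
for E_ in(L,Rr):
    l=cv2.fitLine(np.array(E_,np.float32),cv2.DIST_HUBER,0,.01,.01).ravel(); print("edge",l,np.degrees(np.arctan2(l[1],l[0])))
pts=np.argwhere(blue[120:145,340:440]) ; v0=pts[:,0].min()+120; print("top row",v0)
m=((V>150)&(S<60)).astype(np.uint8); m[:,:360]=0; m[:,428:]=0; m[:143]=0;m[205:]=0
# pocket + rim
k=max(cv2.findContours(m,0,1)[0],key=cv2.contourArea); print("rim",cv2.fitEllipse(k),cv2.minEnclosingCircle(k))
br=((H>12)&(H<30)&(S>80)).astype(np.uint8); br[:, :225]=0;br[:,265:]=0;br[:120]=0;br[165:]=0
k=max(cv2.findContours(br,0,1)[0],key=cv2.contourArea); print("brass",cv2.boundingRect(k),cv2.fitEllipse(k))
```

```text
edge [0.9614 0.2751 0.5098 0.1636] 15.965807
edge [0.4841 0.875  0.4914 0.2103] 61.046043
top row 135
rim ((400.90924072265625, 172.4285430908203), (60.54704284667969, 62.63349151611328), 153.38333129882812) ((405.75860595703125, 173.5), 37.16791915893555)
brass (233, 129, 27, 25) ((246.0272216796875, 141.51483154296875), (24.2004337310791, 27.071569442749023), 71.7724838256836)
```

View pics/c1.png

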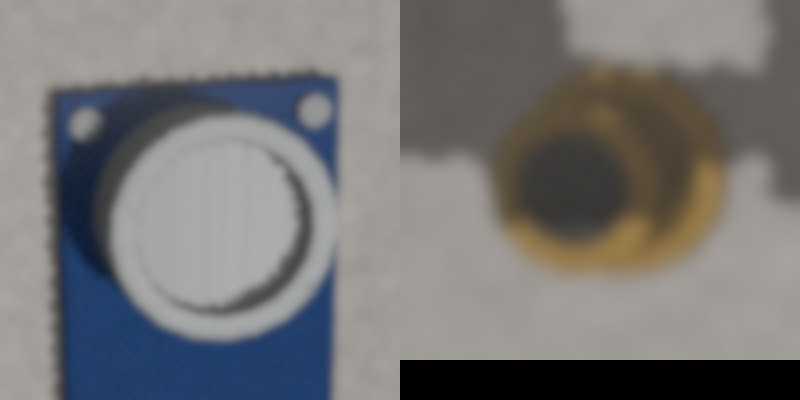

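Run:
```python
from h import *
np.set_printoptions(precision=4,suppress=True)
import pickle
c=pickle.load(open("w1.pkl","rb"))
j=onz(c,241.2,142.9,.04); print("jack",j); print("foot",onz(c,245.8,141.4,.004)); print("nest",onz(c,395.2,171.4,.05)); print("hub",onz(c,71.5,101.5,.034))
go([j[0],j[1],.12],103)
```

```text
jack [0.4726 0.0112 0.04  ]
foot [0.4743 0.0093 0.004 ]
nest [0.464  0.1964 0.05  ]
hub [ 0.4698 -0.1928  0.034 ]
t 1.2 tcp [0.4825 0.1116 0.2994] y 102.62391201394443 -> shift mm [ 31.1286 -94.5184 180.1661] turn -0.37608798605556615
```

>>> {"api": "jog_arm", "payload": {"commands": [[0.007,-0.023,0.04,0],[0.015,-0.047,0.08,0],[0.023,-0.071,0.12,0],[0.031,-0.095,0.155,0],[0.031,-0.095,0.18,0]], "fingers": 0}}

```text
time: 1.7
tcp_pos: [0.4706, 0.0066, 0.1179]
ee_rot: [0.336, -3.117, 0.016]
force: [-0.5, 0.5, -0.4]
grip_width: 0.0882
```

Run:
```python
from h import *
np.set_printoptions(precision=4,suppress=True)
import pickle
ctrl.get_image("wrist")
c=ctrl.get_calibration("wrist"); im=ctrl.get_image("wrist"); cv2.imwrite("pics/w2.png",im); pickle.dump(c,open("w2.pkl","wb"))
print(proj(c,[.473,.0105,.04]))
go([.473,.0105,.009],103)
```

```text
(np.float64(317.54333137318685), np.float64(220.4112647265443))
t 1.8 tcp [0.4705 0.0102 0.1176] y 102.59485794542042 -> shift mm [ -3.473    0.4661 108.5605] turn -0.40514205457958496
```

View pics/w2.png

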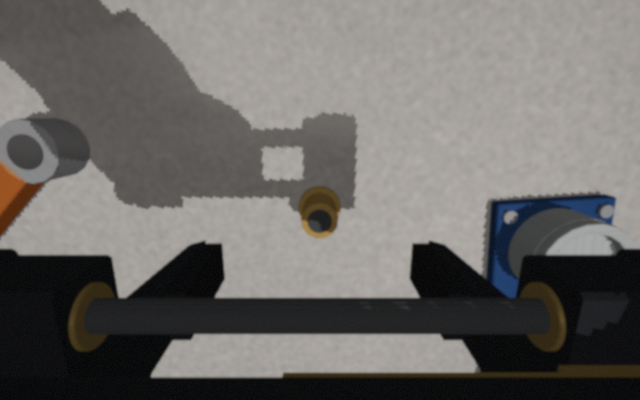

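The jack top is at (319,220) against a predicted (317.5,220.4), so I can descend.

>>> {"api": "jog_arm", "payload": {"commands": [[-0.0035,0.0,0.035,0],[-0.0035,0.0,0.065,0],[-0.0035,0.0,0.09,0],[-0.0035,0.0,0.108,0],[-0.0035,0.0,0.108,0]]}}

```text
time: 2.3
tcp_pos: [0.4732, 0.0116, 0.0088]
ee_rot: [0.347, -3.113, 0.011]
force: [-0.0, 0.1, 0.7]
grip_width: 0.0881
```

>>> {"api": "jog_arm", "payload": {"commands": [[0,0,0,0],[0,0,0,0],[0,0,0,0],[0,0,0,0],[0,0,0,0]], "fingers": 1}}

```text
time: 2.8
tcp_pos: [0.4735, 0.0115, 0.0093]
ee_rot: [0.347, -3.114, 0.011]
force: [0.3, 0.2, -0.3]
grip_width: 0.0504
```

>>> {"api": "jog_arm", "payload": {"commands": [[0,0,0,0],[0,0,0,0],[0,0,0,0],[0,0,0,0],[0,0,0,0]]}}

```text
time: 3.3
tcp_pos: [0.4735, 0.0113, 0.0093]
ee_rot: [0.346, -3.114, 0.012]
force: [-0.6, -0.1, 1.8]
grip_width: 0.0252
```

>>> {"api": "jog_arm", "payload": {"commands": [[0,0,0,0],[0,0,0,0],[0,0,-0.005,0],[0,0,-0.02,0],[0,0,-0.04,0]]}}

```text
time: 3.8
tcp_pos: [0.473, 0.0118, 0.0493]
ee_rot: [0.347, -3.111, 0.012]
force: [0.1, 0.0, -2.0]
grip_width: 0.0256
```

```bash
python3 -c "
from h import *
go([.60,.15,.26],103)"
```

```text
t 3.8 tcp [0.47302301 0.01178207 0.04928205] y 102.7309013409131 -> shift mm [-151.83970909  105.48822193 -213.18147571] turn -0.2690986590868931
```

>>> {"api": "jog_arm", "payload": {"commands": [[0,0,-0.04,0],[-0.015,0.01,-0.08,0],[-0.045,0.03,-0.11,0],[-0.075,0.05,-0.14,0],[-0.1,0.07,-0.17,0]]}}

```text
time: 4.3
tcp_pos: [0.5574, 0.1043, 0.2195]
ee_rot: [0.346, -3.112, 0.011]
force: [1.6, -0.7, -2.2]
grip_width: 0.0252
```

>>> {"api": "jog_arm", "payload": {"commands": [[-0.02,0.015,-0.02,0],[-0.04,0.028,-0.03,0],[-0.05,0.035,-0.04,0],[-0.05,0.035,-0.04,0],[-0.05,0.035,-0.04,0]]}}

```text
time: 4.8
tcp_pos: [0.5978, 0.1489, 0.2581]
ee_rot: [0.346, -3.11, 0.013]
force: [-0.3, -0.6, -1.7]
grip_width: 0.0254
```

Run:
```python
from h import *
np.set_printoptions(precision=4,suppress=True)
import pickle
c=ctrl.get_calibration("wrist"); im=ctrl.get_image("wrist"); pickle.dump(c,open("w3.pkl","wb"));cv2.imwrite("pics/w3raw.png",im)
for n,z in dict(a=[.464,.1964,.05],b=[.625,.234,.05]).items(): print(n,proj(c,z))
cv2.imwrite("pics/w3.png",im)
go([.543,.215,.02],103)
```

```text
a (np.float64(395.05952401288675), np.float64(59.0904801489624))
b (np.float64(387.32020120009935), np.float64(220.95911072504623))
t 4.85 tcp [0.5976 0.1484 0.2578] y 102.67928936062611 -> shift mm [ 35.2607  78.7077 237.7519] turn -0.32071063937388544
```

View pics/w3.png

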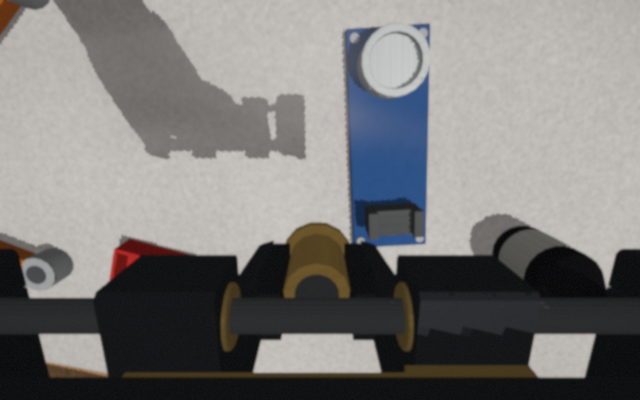

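The whole fixture is now visible: nest at (395,60), fork at (393,222), plate corners near (347,29), (429,24), (425,243) and (354,243). The jack sits upright in the jaws. I'll fit the plate edges and enlarge.

Run:
```python
from h import *
np.set_printoptions(precision=4,suppress=True)
import pickle
c=pickle.load(open("w3.pkl","rb")); im=cv2.imread("pics/w3raw.png"); H,S,V=cv2.split(cv2.cvtColor(im,cv2.COLOR_BGR2HSV))
blue=(H>100)&(H<130)&(S>100)&(V>40)
def fit(P): 
    l=cv2.fitLine(np.array(P,np.float32),cv2.DIST_HUBER,0,1e-4,1e-4).ravel(); return l
L=[];Q=[];T=[]
for v in range(105,195,3):
    u=np.flatnonzero(blue[v,335:440])+335; L.append(onz(c,u.min()-.5,v,.012)[:2]); Q.append(onz(c,u.max()+.5,v,.012)[:2])
for u in range(365,385,3): pass
for n,E_ in(("L",L),("R",Q)):
    l=fit(E_); print(n,l,np.degrees(np.arctan2(l[1],l[0]))%180)
d=np.array([np.cos,np.sin]); 
a=cv2.resize(im[15:105,340:440],(400,360),interpolation=cv2.INTER_CUBIC); b=cv2.resize(im[180:260,340:440],(400,320),interpolation=cv2.INTER_CUBIC)
cv2.imwrite("pics/c3.png",np.hstack([a,cv2.copyMakeBorder(b,0,40,0,0,0)]))
```

```text
L [0.9717 0.2362 0.5696 0.1819] 13.660518
R [0.9589 0.2837 0.5522 0.2674] 16.481781
```

View pics/c3.png

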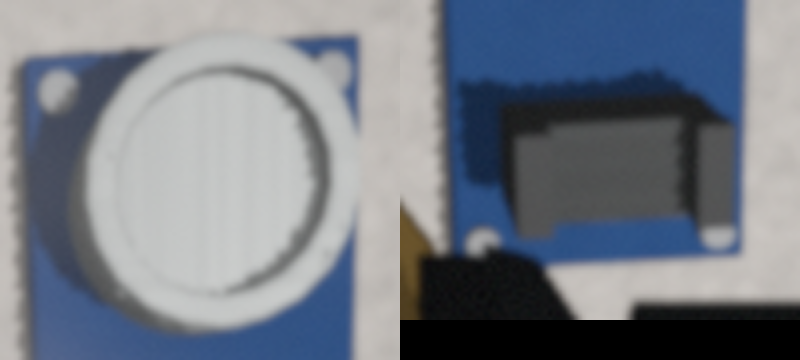

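Run:
```python
from h import *
np.set_printoptions(precision=4,suppress=True)
import pickle
c=pickle.load(open("w3.pkl","rb"))
n=onz(c,395.1,59.6,.05); f=onz(c,396.5,225.1,.05); K=np.array([onz(c,*q,.012) for q in [(345.1,30.1),(429.1,23.9),(424.6,243.4),(352.6,245.9)]])
ang=lambda d:np.degrees(np.arctan2(d[1],d[0]))
print(n,f,np.linalg.norm(f-n),ang(f-n),(n+f)/2); print(K,K.mean(0),ang(K[3]-K[0]),ang(K[2]-K[1]),np.linalg.norm(K[3]-K[0]),np.linalg.norm(K[2]-K[1]),np.linalg.norm(K[1]-K[0]))
```

```text
[0.4644 0.1966 0.05  ] [0.6274 0.2451 0.05  ] 0.17001020499054748 16.60467185457527 [0.5459 0.2209 0.05  ]
[[0.4408 0.1434 0.012 ]
 [0.4156 0.2282 0.012 ]
 [0.6527 0.2973 0.012 ]
 [0.6757 0.2113 0.012 ]] [0.5462 0.2201 0.012 ] 16.132411649962506 16.245328767532275 0.24460287375177883 0.24689247396434097 0.08850807092329277
```

Nest, fork and corners agree: midpoint (0.546, 0.2205), yaw 16.3°, spacing 170.0 mm.

```bash
python3 -c "
from h import *
go([.546,.2205,.09],106.3)"
```

```text
t 4.85 tcp [0.59759344 0.14835167 0.25778504] y 102.67928936062611 -> shift mm [ 32.12152185  82.91340309 167.66829562] turn -3.6207106393738826
```

>>> {"api": "jog_arm", "payload": {"commands": [[0.01,0.025,0.03,-1],[0.02,0.05,0.06,-2],[0.032,0.083,0.09,-3.6],[0.032,0.083,0.13,-3.6],[0.032,0.083,0.165,-3.6]]}}

```text
time: 5.35
tcp_pos: [0.5441, 0.2204, 0.0909]
ee_rot: [0.445, -3.094, 0.014]
force: [1.1, -0.1, -1.3]
grip_width: 0.0252
```

>>> {"api": "jog_arm", "payload": {"commands": [[0,0,0,0],[0,0,0,0],[0,0,0,0],[0,0,0,0],[0,0,0,0]]}}

```text
time: 5.85
tcp_pos: [0.545, 0.2206, 0.0924]
ee_rot: [0.445, -3.096, 0.012]
force: [-0.3, 0.1, -2.1]
grip_width: 0.0252
```

```bash
python3 -c "
from h import *
go([.546,.2205,.022],106.3)"
```

```text
t 5.85 tcp [0.54504277 0.22059711 0.09239899] y 106.36120857462242 -> shift mm [-1.90495106e+00  5.60707695e-02  7.03797688e+01] turn 0.06120857462242668
```

>>> {"api": "jog_arm", "payload": {"commands": [[-0.002,0,0.025,0],[-0.002,0,0.045,0],[-0.002,0,0.06,0],[-0.002,0,0.066,0],[-0.002,0,0.068,0]]}}

```text
time: 6.35
tcp_pos: [0.5461, 0.2205, 0.0241]
ee_rot: [0.445, -3.096, 0.013]
force: [0.8, 0.7, -1.6]
grip_width: 0.0253
```

>>> {"api": "jog_arm", "payload": {"commands": [[0,0,0.001,0],[0,0,0.002,0],[0,0,0.0025,0],[0,0,0.0025,0],[0,0,0.0025,0]]}}

```text
time: 6.85
tcp_pos: [0.5462, 0.2206, 0.0219]
ee_rot: [0.445, -3.096, 0.012]
force: [-0.5, -0.6, -2.1]
grip_width: 0.0251
```

>>> {"api": "jog_arm", "payload": {"commands": [[0,0,0.0005,0],[0,0,0.001,0],[0,0,0.001,0],[0,0,0.001,0],[0,0,0.001,0]]}}

```text
time: 7.35
tcp_pos: [0.5463, 0.2206, 0.0214]
ee_rot: [0.445, -3.097, 0.013]
force: [-0.7, -1.2, 5.8]
grip_width: 0.0251
```

Contact at 5.8 N. I'll release slowly: half open first, then fully.

>>> {"api": "jog_arm", "payload": {"commands": [[0,0,0,0],[0,0,0,0],[0,0,0,0],[0,0,0,0],[0,0,0,0]], "fingers": 0.3}}

```text
time: 7.85
tcp_pos: [0.5462, 0.2206, 0.0212]
ee_rot: [0.445, -3.097, 0.012]
force: [0.0, -1.1, 0.4]
grip_width: 0.061
```

>>> {"api": "jog_arm", "payload": {"commands": [[0,0,0,0],[0,0,-0.01,0],[0,0,-0.03,0],[0,0,-0.06,0],[0,0,-0.09,0]]}}

```text
time: 8.35
tcp_pos: [0.5471, 0.2214, 0.1126]
ee_rot: [0.445, -3.096, 0.013]
force: [0.4, -0.4, -1.6]
grip_width: 0.0617
```

```bash
python3 -c "
from h import *
go([.60,.10,.26],90)"
```

```text
t 8.35 tcp [0.5470615  0.22137824 0.11262507] y 106.36866861435146 -> shift mm [ -14.45107623 -132.2671506  -146.80292488] turn 16.368668614351463
```

>>> {"api": "jog_arm", "payload": {"commands": [[0,-0.01,-0.045,0],[0.003,-0.045,-0.075,4],[0.006,-0.085,-0.105,8],[0.01,-0.125,-0.13,12],[0.013,-0.16,-0.15,16]], "fingers": 0}}

```text
time: 8.85
tcp_pos: [0.5819, 0.0634, 0.2663]
ee_rot: [0.004, -3.131, 0.016]
force: [1.0, 0.1, -0.2]
grip_width: 0.0879
```

>>> {"api": "jog_arm", "payload": {"commands": [[0,-0.035,-0.01,0],[0,-0.06,-0.017,0],[0,-0.065,-0.017,0],[0,-0.065,-0.017,0],[0,-0.065,-0.017,0]]}}

```text
time: 9.35
tcp_pos: [0.5818, 0.0008, 0.2838]
ee_rot: [0.008, -3.131, 0.013]
force: [-0.1, 0.9, -0.4]
grip_width: 0.0881
```

Run:
```python
from h import *
np.set_printoptions(precision=4,suppress=True)
import pickle
c=ctrl.get_calibration("wrist"); im=ctrl.get_image("wrist"); pickle.dump(c,open("w4.pkl","wb"));cv2.imwrite("pics/w4.png",im)
print("mid top",proj(c,[.546,.2205,.052]),"foot",proj(c,[.546,.2205,.012]),proj(c,[.4644,.1966,.05])); go([.6,0,.28],90)
```

```text
mid top (np.float64(517.275939836798), np.float64(145.40336591601744)) foot (np.float64(498.6829355138158), np.float64(142.54544679834112)) (np.float64(505.5286995897401), np.float64(66.3070060203759))
t 9.4 tcp [0.5818 0.001  0.2837] y 90.3389268030348 -> shift mm [-18.2212  -1.0839   3.4994] turn 0.33892680303479494
```

View pics/w4.png

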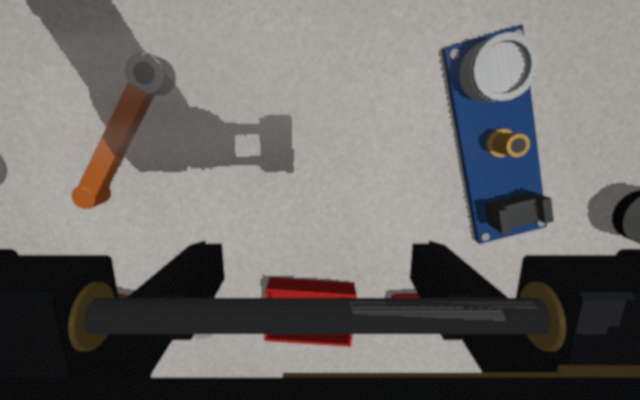

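The jack stands upright with its top at (517,145), exactly as predicted. The lever hub top is at about (147,72) and the tip at about (88,198). I'll work out the lever line and go above its balance point.

```bash
cat > lev.py <<'E'
from h import *
def lever(c,im,hubpx,roi):
    H,S,V=cv2.split(cv2.cvtColor(im,cv2.COLOR_BGR2HSV)); m=((H>3)&(H<16)&(S>150)&(V>40)); k=np.zeros_like(m); x0,y0,x1,y1=roi; k[y0:y1,x0:x1]=1; m&=k
    p=np.argwhere(m)[:,::-1]; return p
E
python3 - <<'E'
from lev import *
np.set_printoptions(precision=4,suppress=True)
import pickle
c=pickle.load(open("w4.pkl","rb")); im=cv2.imread("pics/w4.png")
p=lever(c,im,None,(60,60,180,215)); print(len(p),p.min(0),p.max(0))
h=onz(c,146,71,.034); t=onz(c,86,194,.034); d=(t-h)[:2]; print(h,t,np.linalg.norm(d),np.degrees(np.arctan2(d[1],d[0])))
a=np.degrees(np.arctan2(d[1],d[0])); b=h[:2]+.05*d/np.linalg.norm(d); print("bal",b); go([b[0],b[1],.15],a+90)
E
```

```text
1983 [73 98] [143 207]
[ 0.4689 -0.1899  0.034 ] [ 0.609  -0.2802  0.034 ] 0.16672392304542102 -32.81317615547431
bal [ 0.5109 -0.217 ]
t 9.4 tcp [0.5818 0.001  0.2837] y 90.3389268030348 -> shift mm [  70.6757 -216.3893  136.3567] turn 33.152102958509104
```

>>> {"api": "jog_arm", "payload": {"commands": [[0.014,-0.043,0.01,7],[0.028,-0.087,0.02,14],[0.042,-0.13,0.035,21],[0.056,-0.173,0.055,28],[0.071,-0.216,0.08,33]]}}

```text
time: 9.9
tcp_pos: [0.5123, -0.2142, 0.2069]
ee_rot: [-0.883, -3.008, 0.017]
force: [0.2, -0.7, -0.2]
grip_width: 0.0884
```

>>> {"api": "jog_arm", "payload": {"commands": [[0,0,0,0],[0,0,0,0],[0,0,0,0],[0,0,0,0],[0,0,0,0]]}}

```text
time: 10.4
tcp_pos: [0.5133, -0.2127, 0.2074]
ee_rot: [-0.879, -3.01, 0.016]
force: [-0.5, -0.2, 0.3]
grip_width: 0.0881
```

Run:
```python
from h import *
np.set_printoptions(precision=4,suppress=True)
import pickle
c=ctrl.get_calibration("wrist"); im=ctrl.get_image("wrist"); pickle.dump(c,open("w5.pkl","wb"));cv2.imwrite("pics/w5.png",im)
print(proj(c,[.4689,-.1899,.034])); go([.511,-.217,.15],57.2)
```

```text
(np.float64(313.31857650828124), np.float64(132.99833517080052))
t 10.45 tcp [ 0.513  -0.213   0.2073] y 57.392920926735314 -> shift mm [-0.5635 -3.7687 57.3921] turn 0.19292092673531158
```

View pics/w5.png

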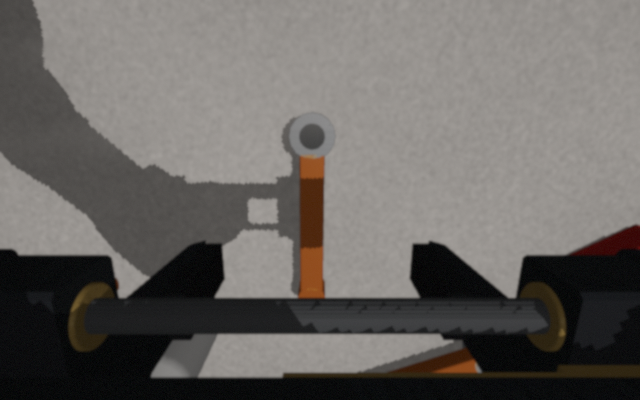

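The hub is centred at about (312.5,135). The arm runs straight down the image at u≈300–324. I'll fit its centreline.

Run:
```python
from lev import *
np.set_printoptions(precision=4,suppress=True)
import pickle
c=pickle.load(open("w5.pkl","rb")); im=cv2.imread("pics/w5.png")
p=lever(c,im,None,(280,158,350,275)); P=[]
for v in range(165,272,5):
    u=p[p[:,1]==v][:,0]; P.append(onz(c,(u.min()+u.max())/2,v,.034)[:2]); 
    if v in(165,240,270):print(v,u.min(),u.max())
l=cv2.fitLine(np.array(P,np.float32),cv2.DIST_HUBER,0,1e-4,1e-4).ravel(); a=np.degrees(np.arctan2(l[1],l[0])); 
g=cv2.cvtColor(im,cv2.COLOR_BGR2GRAY); H,S,V=cv2.split(cv2.cvtColor(im,cv2.COLOR_BGR2HSV))
hc=cv2.HoughCircles(cv2.medianBlur(g[95:165,275:350],3),cv2.HOUGH_GRADIENT,1,20,param1=100,param2=12,minRadius=8,maxRadius=28); print("hough",hc)
h=onz(c,312.5,134.8,.034)[:2]; d=l[:2]; e=(h-l[2:])@np.array([-d[1],d[0]]); print("hub",h,"ang",a,"hub off line",e)
b=l[2:]+d*((h-l[2:])@d)+.05*d; print("bal",b); go([b[0],b[1],.004],a+90)
```

```text
165 300 322
240 301 321
270 301 321
hough [[[29.5 42.5 23.3]]]
hub [ 0.4699 -0.1914] ang -32.843346 hub off line 0.0012921457577341547
bal [ 0.5112 -0.2196]
t 10.45 tcp [ 0.513  -0.213   0.2073] y 57.392920926735314 -> shift mm [ -2.4967  -4.2291 203.4024] turn 0.23626656882515817
```

>>> {"api": "jog_arm", "payload": {"commands": [[-0.0025,-0.004,0.045,0],[-0.0025,-0.004,0.085,0],[-0.0025,-0.004,0.12,0],[-0.0025,-0.004,0.14,0],[-0.0025,-0.004,0.15,0]]}}

```text
time: 10.95
tcp_pos: [0.5112, -0.2182, 0.0557]
ee_rot: [-0.878, -3.008, 0.015]
force: [0.5, -0.4, -1.0]
grip_width: 0.0882
```

```bash
python3 -c "
from h import *
go([.5112,-.219,.005],57.2)"
```

```text
t 10.95 tcp [ 0.51115002 -0.21818912  0.05568583] y 57.449694578180505 -> shift mm [-0.72838701 -0.06185697 50.68706557] turn 0.24969457818050955
```

>>> {"api": "jog_arm", "payload": {"commands": [[-0.0005,0,0.02,0.2],[-0.0005,0,0.037,0.2],[-0.0005,0,0.047,0.2],[-0.0005,0,0.0505,0.2],[-0.0005,0,0.0505,0.2]]}}

```text
time: 11.45
tcp_pos: [0.5114, -0.2188, 0.0055]
ee_rot: [-0.883, -3.007, 0.016]
force: [-1.1, 0.8, 1.0]
grip_width: 0.088
```

>>> {"api": "jog_arm", "payload": {"commands": [[0,0,0,0],[0,0,0,0],[0,0,0,0],[0,0,0,0],[0,0,0,0]], "fingers": 1}}

```text
time: 11.95
tcp_pos: [0.5114, -0.2189, 0.0057]
ee_rot: [-0.883, -3.007, 0.016]
force: [0.5, -0.0, -0.1]
grip_width: 0.0502
```

>>> {"api": "jog_arm", "payload": {"commands": [[0,0,0,0],[0,0,0,0],[0,0,0,0],[0,0,0,0],[0,0,0,0]]}}

```text
time: 12.45
tcp_pos: [0.5113, -0.219, 0.0056]
ee_rot: [-0.884, -3.007, 0.016]
force: [-0.1, -1.4, 1.1]
grip_width: 0.0241
```

>>> {"api": "jog_arm", "payload": {"commands": [[0,0,0,0],[0,0,-0.005,0],[0,0,-0.015,0],[0,0,-0.03,0],[0,0,-0.05,0]]}}

```text
time: 12.95
tcp_pos: [0.5115, -0.2184, 0.0566]
ee_rot: [-0.883, -3.006, 0.016]
force: [-0.6, -0.2, -1.0]
grip_width: 0.0237
```

```bash
python3 -c "
from h import *
o=ctrl.get_obs();print(o['force'],o['ft_torque'],o['grip_width'])
go([.53,-.05,.19],85)"
```

```text
[-0.64039511 -0.2320266  -0.9844389 ] [-0.03534746 -0.02604313 -0.01151903] 0.023734932196662086
t 12.95 tcp [ 0.51146099 -0.21840728  0.05661534] y 57.25419944280717 -> shift mm [  76.19940881  150.05595304 -134.80740372] turn -27.74580055719283
```

>>> {"api": "jog_arm", "payload": {"commands": [[0.003,0.006,-0.035,0],[0.015,0.03,-0.065,-4],[0.032,0.063,-0.095,-11],[0.05,0.1,-0.12,-18],[0.069,0.137,-0.135,-25]]}}

```text
time: 13.45
tcp_pos: [0.5298, -0.0638, 0.1937]
ee_rot: [-0.205, -3.129, 0.014]
force: [0.9, -0.6, -2.9]
grip_width: 0.0234
```

```bash
python3 -c "
from h import *
o=ctrl.get_obs();print(o['force'],o['ft_torque'],o['grip_width'])
go([.512,.2105,.19],106.3)"
```

```text
[ 0.87698983 -0.63764441 -2.91596667] [ 0.074017   -0.08624737 -0.08555338] 0.02342918980719344
t 13.45 tcp [ 0.52984871 -0.06381151  0.19374929] y 82.49086669708755 -> shift mm [ 53.53601302 269.64941945   1.58953176] turn -23.809133302912443
```

>>> {"api": "jog_arm", "payload": {"commands": [[0.009,0.045,0,-5],[0.018,0.09,0,-10],[0.027,0.135,0,-15],[0.036,0.18,0,-20],[0.045,0.225,0,-23.8]]}}

```text
time: 13.95
tcp_pos: [0.5142, 0.1665, 0.1933]
ee_rot: [0.449, -3.103, 0.012]
force: [0.9, -0.4, -2.4]
grip_width: 0.0236
```

>>> {"api": "jog_arm", "payload": {"commands": [[0,0,0,0],[0,0,0,0],[0,0,0,0],[0,0,0,0],[0,0,0,0]]}}

```text
time: 14.45
tcp_pos: [0.5144, 0.1647, 0.1933]
ee_rot: [0.445, -3.103, 0.014]
force: [0.1, 0.5, -1.9]
grip_width: 0.0238
```

Run:
```python
from h import *
np.set_printoptions(precision=4,suppress=True)
import pickle
c=ctrl.get_calibration("wrist"); im=ctrl.get_image("wrist"); pickle.dump(c,open("w6.pkl","wb"));cv2.imwrite("pics/w6.png",im)
o=ctrl.get_obs();print(o['force'],o['ft_torque'],o['grip_width'])
M=R.from_rotvec(o['ee_rot']).as_matrix(); print(M)
tp=o['tcp_pos']
# expected hub top centre: 50 mm along tool +x, lever top 34mm above underside
for dx in(50,): print(proj(c,tp+M@np.array([dx/1000,0,-.0284])))
go([.5124,.2107,.106],106.3)
```

```text
[ 0.3013  0.1163 -3.1923] [ 0.0658  0.0146 -0.0186] 0.023413192351571837
[[-0.9596 -0.2813 -0.0053]
 [-0.2812  0.9596 -0.0095]
 [ 0.0078 -0.0076 -0.9999]]
(np.float64(315.15259094460663), np.float64(165.51983082959148))
t 14.5 tcp [0.5144 0.1651 0.1933] y 106.33598325111461 -> shift mm [-11.5671  44.9736  86.8746] turn 0.0359832511146152
```

View pics/w6.png

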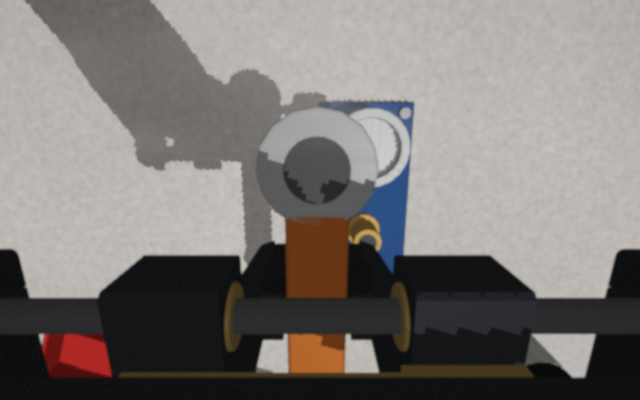

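The hub is at about (317.5,165) against a predicted (315.2,165.5), so the lever is held where intended. The arm is visible at u 286–348 near the hub and 289–345 beyond the gripper. I'll check levelness from the arm's apparent widths and the hub's size, then compute the final move.

Run:
```python
from lev import *
np.set_printoptions(precision=4,suppress=True)
import pickle
c=pickle.load(open("w6.pkl","rb")); im=cv2.imread("pics/w6.png"); o=ctrl.get_obs(); M=R.from_rotvec(o['ee_rot']).as_matrix(); tp=o['tcp_pos']
p=lever(c,im,None,(270,200,365,375))
for v in (226,232,238,340,350,360,368):
    u=p[p[:,1]==v][:,0]; u0,u1=u.min()-.5,u.max()+.5
    # distance of arm top along camera axis from width -> point
    Z=c['fx']*.0235/(u1-u0); oo,d=ray(c,(u0+u1)/2,v); q=oo+d*Z; print(v,u0,u1,"pt in tool frame mm",M.T@(q-tp)*1000, "world z",q[2])
g=cv2.medianBlur(cv2.cvtColor(im,cv2.COLOR_BGR2GRAY),5)
print(cv2.HoughCircles(g[90:240,240:400],cv2.HOUGH_GRADIENT,1,50,param1=80,param2=15,minRadius=52,maxRadius=70))
for q in ((.05,.022,-.0284),(.05,-.022,-.0284),(.072,0,-.0284),(.028,0,-.0284)): print(q,proj(c,tp+M@np.array(q)))
```

```text
226 286.5 348.5 pt in tool frame mm [ 26.3681   0.8408 -24.69  ] world z 0.21818771673807275
232 286.5 348.5 pt in tool frame mm [ 24.1754   0.8412 -25.2933] world z 0.21877397986340402
238 286.5 347.5 pt in tool frame mm [ 21.2227   0.6524 -23.9311] world z 0.21739030741308646
340 288.5 343.5 pt in tool frame mm [-25.9373   0.2345 -22.1988] world z 0.21529427712132237
350 288.5 343.5 pt in tool frame mm [-30.0569   0.2352 -23.3323] world z 0.21639574117497506
360 289.5 343.5 pt in tool frame mm [-36.075    0.4461 -22.2188] world z 0.21523382391608897
368 289.5 343.5 pt in tool frame mm [-39.4317   0.4467 -23.1424] world z 0.21613131314499118
[[[76.5 75.5 61.2]]]
(0.05, 0.022, -0.0284) (np.float64(378.04302824104985), np.float64(165.52514834450793))
(0.05, -0.022, -0.0284) (np.float64(252.27700270766968), np.float64(165.51451457019334))
(0.072, 0, -0.0284) (np.float64(315.06934294076035), np.float64(99.7350047008976))
(0.028, 0, -0.0284) (np.float64(315.2279955181085), np.float64(225.106565981655))
```

```bash
python3 -c "
from h import *
print(R.from_rotvec([-.883,-3.007,.016]).as_matrix()[2])
go([.5125,.2102,.1056],106.3)"
```

```text
[ 0.00440231 -0.01193413 -0.99991909]
t 14.5 tcp [0.51441274 0.16511264 0.19330041] y 106.33598325111461 -> shift mm [-11.52560325  44.46870153  87.27878537] turn 0.0359832511146152
```

>>> {"api": "jog_arm", "payload": {"commands": [[-0.006,0.022,0.005,0],[-0.0115,0.0445,0.02,0],[-0.0115,0.0445,0.045,0],[-0.0115,0.0445,0.07,0],[-0.0115,0.0445,0.085,0]]}}

```text
time: 15.0
tcp_pos: [0.5119, 0.2093, 0.1062]
ee_rot: [0.444, -3.101, 0.015]
force: [-0.1, -0.4, -2.2]
grip_width: 0.0238
```

>>> {"api": "jog_arm", "payload": {"commands": [[0,0,0.002,0],[0,0,0.002,0],[0,0,0.002,0],[0,0,0.002,0],[0,0,0.002,0]]}}

```text
time: 15.5
tcp_pos: [0.5124, 0.2095, 0.105]
ee_rot: [0.444, -3.103, 0.014]
force: [-0.1, 0.4, -1.8]
grip_width: 0.0237
```

Run:
```python
from h import *
np.set_printoptions(precision=4,suppress=True)
go([.5125,.2102,.1056],106.3)
for n in("side","top"):
    im=ctrl.get_image(n); c=ctrl.get_calibration(n); cv2.imwrite(f"pics/{n}9.png",im)
    for k,P in dict(hubtop=[.4644,.1966,.134],tiptop=[.6276,.2444,.134],hubbot=[.4644,.1966,.1],tipbot=[.6276,.2444,.1],jack=[.546,.2205,.052]).items(): print(n,k,np.round(proj(c,P),1))
s=cv2.imread("pics/side9.png")[130:230,220:320]; t=cv2.imread("pics/top9.png")[170:270,190:290]
cv2.imwrite("pics/final.png",np.hstack([cv2.resize(s,(400,400),interpolation=cv2.INTER_CUBIC),cv2.resize(t,(400,400),interpolation=cv2.INTER_CUBIC)]))
```

```text
t 15.5 tcp [0.5124 0.2095 0.105 ] y 106.28918111041027 -> shift mm [-0.335   0.6764 -0.6151] turn -0.010818889589728542
side hubtop [251.9 176.5]
side tiptop [280.1 157.3]
side hubbot [252.6 184.3]
side tipbot [280.5 164.8]
side jack [267.7 184.8]
top hubtop [232.  248.8]
top tiptop [218.5 189.1]
top hubbot [234.4 249.6]
top tipbot [221.3 191.6]
top jack [231.2 222.4]
```

View pics/final.png

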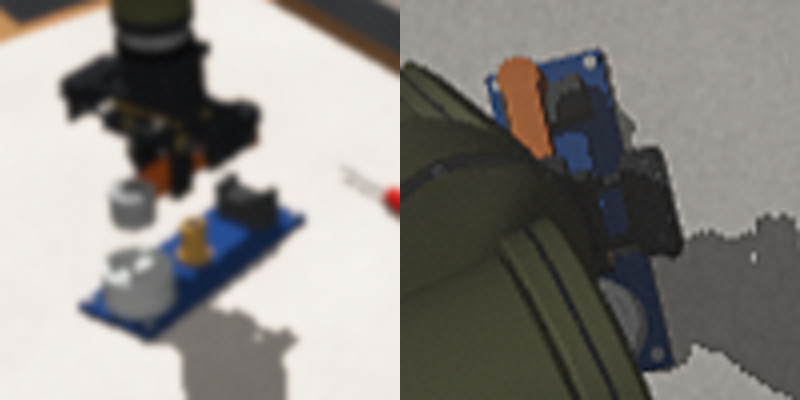

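The side crop shows the jack upright on the plate and the level hub over the nest, with a gap to it. The hub top is at full-image (253,176.5) against a predicted (252,176.5). The top crop shows the tip at (219.6,188.2) against a predicted (218.5,189.1). I'll check whether those 1 px offsets are calibration bias, using the nest and jack as references.

Run:
```python
from h import *
np.set_printoptions(precision=2,suppress=True)
def cen(m,roi):
    x0,y0,x1,y1=roi; p=np.argwhere(m[y0:y1,x0:x1])[:,::-1]+[x0,y0]; return (p.min(0)+p.max(0))/2,p.mean(0),len(p)
N=[.4644,.1966,.05]
for n in("top","side"):
    im=cv2.imread(f"pics/{n}0.png"); V=im.max(2).astype(int); S=V-im.min(2); c=ctrl.get_calibration(n); u,v=map(int,proj(c,N)); g=im.min(2)
    print(n,"nest pred",proj(c,N),"obs",cen((S<25)&(V>120),(u-13,v-12,u+14,v+9)) )
    im=cv2.imread("pics/%s9.png"%n); H,Sx,Vx=cv2.split(cv2.cvtColor(im,cv2.COLOR_BGR2HSV))
    if n=="top":
        m=(H>3)&(H<16)&(Sx>110)&(Vx>80); print("orange",cen(m,(205,178,232,198)), cen(m,(205,178,235,212)))
    else: print("brass",cen((H>14)&(H<30)&(Sx>90),(258,178,280,200)), "body top/bottom ctr pred",proj(c,[.546,.2205,.052]),proj(c,[.546,.2205,.012]))
c=ctrl.get_calibration("wrist"); im=ctrl.get_image("wrist"); cv2.imwrite("pics/w9.png",im)
g=cv2.medianBlur(cv2.cvtColor(im,cv2.COLOR_BGR2GRAY),5); hc=cv2.HoughCircles(g[90:240,240:400],cv2.HOUGH_GRADIENT,1,50,param1=80,param2=15,minRadius=52,maxRadius=70); print(hc)
u,v=hc[0,0,:2]+[240,90]; print("hub",onz(c,u,v,.1335)*1000)
```

```text
top nest pred (np.float64(237.81882935758796), np.float64(250.7310806464539)) obs (array([236., 249.]), array([237.8 , 249.77]), 339)
orange (array([219.5, 190.5]), array([219.55, 190.94]), 123) (array([220.5, 196.5]), array([220.74, 195.86]), 212)
side nest pred (np.float64(253.6201119638063), np.float64(195.52453975843517)) obs (array([253., 193.]), array([251.02, 191.99]), 455)
brass (array([268., 190.]), array([268.05, 190.59]), 56) body top/bottom ctr pred (np.float64(267.70051241190384), np.float64(184.8498737822082)) (np.float64(268.2948236767385), np.float64(193.41957092483483))
[[[76.5 76.5 60.6]]]
hub [464.52 196.54 133.5 ]
```

The wrist check puts the hub at (464.5, 196.5) mm against the nest at (464.4, 196.6). The tip looks 1–2 mm off to one side, so I'll make a small yaw trim and then hand in.

>>> {"api": "jog_arm", "payload": {"commands": [[0,0.0005,-0.0005,-0.6],[0,0.0005,-0.0005,-0.6],[0,0.0005,-0.0005,-0.6],[0,0.0005,-0.0005,-0.6],[0,0.0005,-0.0005,-0.6]]}}

```text
time: 16.15
tcp_pos: [0.5119, 0.2098, 0.105]
ee_rot: [0.46, -3.099, 0.015]
force: [-0.4, -0.2, -2.1]
grip_width: 0.0237
```

Run:
```python
from h import *
go([.5125,.21,.1056],106.9); o=ctrl.get_obs(); print(o['force'],o['grip_width'],abs(o['dq']).max())
print(ctrl.hand_in())
```

```text
t 16.15 tcp [0.51191962 0.20981335 0.10503272] y 106.900168141774 -> shift mm [-0.60417095  0.00522743 -0.57308633] turn 0.00016814177399737673
[-0.38812485 -0.22860554 -2.10176209] 0.02368849041906005 0.0017017269189143485
the job is handed in; nothing more can be done
None
```

I placed the jack upright on the fixture plate at the nest–fork midpoint, let go of it, and handed in at 16.15 s still holding the lever level above the fixture.

**Jack:** It went down at the measured midpoint (0.546, 0.2205). After I let go, a wrist picture showed it upright, with its top on the predicted pixel. The last side picture agreed.

**Lever:** I took the orange lever nearest the base and gripped it 50 mm from the hub axis. Its underside is at about 10 cm, which leaves about 5 cm of air above the nest and fork.

**Last checks:**
- **Hub:** The wrist camera put it at (464.5, 196.5) mm against the nest at (464.4, 196.6) mm. I then trimmed the yaw by 0.6° and did not take another picture.
- **Tip:** In the top view it was about 1 px (2–3 mm) to one side of the fork's centre line. The yaw trim was meant to correct this, but I did not measure it again.
- **Level:** The arm's apparent widths suggested the hub end was slightly high, and the hub's apparent size suggested it was slightly low. Both are within noise, so I take the lever as level to about 2°. The side picture showed no visible tilt.
- **Bystanders:** I did not touch the bottles, tray or screwdriver. I did not measure their positions again at the end.

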